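Hook the parts tray out from under the instrument riser

TASK

The blue parts tray is bolted in under the grey instrument riser. Pull the red-knobbed bolt up and leave it up, then take the orange-handled hooked rod, reach it under the ledge, catch the steel eye on the tray and draw the tray out until its whole blue front board stands in front of the ledge, with the rest of the tray still in the riser. Unhook the rod and lay it down flat on the worktop clear of the tray; the carton stays upright in the tray and the other things on the bench stay where they are.

Things in the scene. Friction and masses are not known exactly. Their poses are not given: they have to be found in the camera images.
- stand: Fixed instrument riser: a grey deck 210 mm deep, 200 mm wide, 8 mm thick on two side walls and a back wall, with a small hygrometer standing at the back of the deck (up to 170 mm above the worktop). Origin on the worktop under the middle of the ledge (the deck's front edge); x points in under the deck (the way the tray goes in), z up. Deck underside z = 70 mm, top z = 78 mm; side walls' inner faces at y = +-78 mm from x = 15 mm. The front is open.
- bolt (a joint): Upright sliding bolt through the deck, 22 mm behind the ledge and 55 mm to the right of the middle (stand y = -55 mm). 0 = down (locked), 0.030 m = fully up; it needs about 3 N and stays where it is left. Its 10 mm pin, tip at 28 mm height when down, stands in front of the tray's yellow strike block (45.5 mm high) and holds the tray; above about 0.018 the tray is free.
- bolt_knob (a point): Middle of the bolt's round red knob: 24 mm diameter, 32 mm high, standing over a 28 mm dark collar; this point is 20 mm above the knob's underside (30 mm above the deck when down) and rises with the bolt. Can be gripped from above in any direction.
- tray: Loose blue open tray, 120 mm deep, 150 mm wide, 34 mm high, about 0.4 kg with its contents, sliding on the worktop between the riser's side walls (3 mm play a side). Origin on the worktop under the middle of the 5 mm thick front board's outer face; x points to the tray's back, z up. The yellow strike block stands 40 mm forward of the board at y = -55 mm, 16 mm wide. At the start the board is 72 to 82 mm behind the ledge.
- tray_eye (a point): Centre of the steel eye, a ring lying level in front of the tray's front board: hole 26 mm across, ring outside 38 mm, 6 mm thick, from 18 to 24 mm above the worktop. It lies 30 mm in front of the board's face, so 42 to 52 mm behind the ledge at the start.
- hook: Loose hooked rod, 0.16 kg: an orange handle 110 mm long, 22 mm wide, 36 mm high with dark ribs, and a 7 mm steel rod whose end is bent straight down. Origin under the middle of the handle; x runs along the rod to the hook, z up. The rod's axis is 20 mm above the handle's underside; it lies upright on handle and hook tip.
- hook_tip (a point): Lower end of the bent-down 7 mm tip, 155 mm along x from the handle's middle and level with the handle's underside; the tip is 16.5 mm long below the rod's underside.
- carton: Small white and green carton, 42 x 74 x 48 mm, loose, standing in the tray; origin under its middle.
- pliers: Pliers with orange grips, 162 x 46 x 12 mm, loose bystander, lying on one side of the worktop with the hooked rod on the other (which is which varies); origin under its middle.
- flow_meter: Grey hand-held flow meter, 140 x 72 x 28 mm, loose bystander at the left; origin under its middle.

How it is judged:
On the way, in this order (a step that is already met when the one before it is completed fails the run):
1. the bolt is drawn up (value of joint bolt above 0.02 m), for 0.2 s.
2. the hooked rod is picked up (height (world z) of hook above 0.02 m), for 0.1 s.
3. the hook's tip stands in the eye while the eye is still under the ledge (horizontal distance between hook_tip and tray_eye below 0.014 m and z of hook_tip in the frame of tray below 0.021 m and x of tray_eye in the frame of stand above 0 m), for 0.1 s.
4. the hook has drawn the tray's front board out past the ledge (x of tray in the frame of stand below 0 m and horizontal distance between hook_tip and tray_eye below 0.016 m).
At the end, for the whole second after the job is handed in: Tray flat, front board's face 0-90 mm ahead of the ledge; bolt at least 18 mm up; rod at rest, flat on the worktop, not touching the tray, its tip over 30 mm from the eye's centre; carton upright (0.2 rad) in the tray (x of tray in the frame of stand between -0.09 and 0 m and angle between tray's own z axis and vertical below 0.05 rad and value of joint bolt above 0.018 m and height (world z) of hook between -0.01 and 0.018 m and height (world z) of hook_tip below 0.025 m and horizontal distance between hook_tip and tray_eye above 0.03 m and contact force between hook and tray below 0.05 N and linear speed of each of hook, tray below 0.02 m/s and angle between carton's own z axis and vertical below 0.2 rad and z of carton in the frame of tray below 0.012 m and horizontal distance between carton and tray below 0.13 m).
It fails at once if the pliers or the flow meter is shifted by more than 30 mm (distance of any of pliers, flow_meter from where it was at the start of the episode above 0.03 m).
It fails at once if the carton in the tray is tipped over (angle between carton's own z axis and vertical above 0.6 rad).
It also fails if it takes over 58 s, if anything falls off the work surface, if the arm or the gripper's body presses on something with over 40 N, if the wrist force passes 120 N, or if a joint passes its speed limit or range.

ROBOT

A 7-joint arm with a two-finger parallel gripper is mounted at the origin on a cart in front of the work surface, level with it; the furniture and walls round the work are solid. World frame = base frame: x ahead of the robot, y to its left, z up, the work surface at z = 0. Lengths are in m, angles in rad, forces in N, time in s.
With the tool pointing down it reaches from about 0.425 to 0.95 m from the base axis. Payload 4.7 kg.
Tool frame: the origin (TCP) lies on the centre line of the jaws, within the pads' length; the fingertips stand robot.nose_length ahead of it and the grasp point (between the pads) lies 8 mm behind it (robot.nose_length is the distance from the TCP to the fingertips, in m); z points along the fingers, x is the direction in which the jaws open and shut, and the axes are right-handed (so a half turn about z gives the same grasp; the last joint's range is limited). The gripper opens to 85 mm and grips with 20 to 120 N. Pads are 22 mm wide; open, the fingers measure 114 mm over their backs; the gripper's body (76 mm by 85 mm) begins 54 mm behind the grasp point. The pads swing forward as they close: fully open they stand 13 mm farther back than shut.
Start: joints at [1.277, 0.469, -0.049, 1.532, 0.024, 1.141, -0.082], TCP at [0.177, -0.651, 0.242] pointing down, gripper open.
Joint ranges: [-2.59, 2.59], [-0.33, 1.99], [-1.39, 1.29], [0.1, 2.45], [-1.04, 4.18], [0.21, 1.99], [-2.66, 2.66]. Speed limits (rad/s): [2.57, 2.57, 3.14, 3.14, 3.14, 3.14, 3.14].

INTERFACE

Orientations are given as [roll, pitch, yaw] about the fixed x, y, z axes, in that order (R = Rz(yaw) Ry(pitch) Rx(roll)).
In Python, from plant import robot gives the robot as it stands. Calls block until the motion is done:
- robot.goto(position, orientation): joint-space move of the TCP to a pose.
- robot.move_straight(position, vel=0.15, attitude=None, contact_N=None): straight line of the TCP; attitude=None keeps the orientation; vel is the mean speed in m/s. With contact_N (N) it stops when the force on the tool has changed by that much, and returns True; else False.
- robot.move_joints(angles): joint-space move.
- robot.grip(opening, strength=None): opening from 0.0 (shut) to 1.0 (fully open); strength is the grip in N (None keeps the last); returns when the fingers have stopped.
- robot.sleep(seconds).
- robot.inverse_kinematics(position, orientation): joint angles nearest the present ones, or None.
- robot.sense(): the state.
- robot.grab_frame(name): name is "scene" or "side" or "wrist"; returns a dict with "image" (480x640x3 uint8, red, green, blue), "range_z" (480x640 float32, m along the optical axis (not along the pixel's ray), 0 where there is no reading), "fx", "fy", "cx", "cy" (pixels), "R" (3x3) and "t" (3): a world point X has camera coordinates R X + t. Camera axes: x right, y down, z forward; pixel columns grow to the right and rows downward; lengths in m; the calibration is good to about 2 mm. A picture is of the moment at which its call begins.
A pose or a line that the arm cannot do raises robot.IKError and nothing moves.
- robot.close_job(): hands the job in, once; it reports no verdict.
The state is a dict: "t": time; "joint_pos": joint angles; "joint_velocities": joint speeds; "effort": joint torques, N m; "tcp_pos": TCP position; "tcp_rot": TCP orientation; "wrist_force": force on the tool from outside, world axes, zero at the start; "torque": the same for the moment, N m; "opening": opening from 0.0 (shut) to 1.0 (fully open).
Only numpy, scipy, OpenCV 4.12 (cv2) and the standard library are available. Lean on these libraries where they do the work, as an engineer would, in place of code of your own. Each camera call takes 0.05 s, during which the arm holds its last target.

## Working session

There is one attempt and no reset: what is moved stays moved. The work goes in short steps, each a Python script; the robot and the scene stay as the last script left them, time stands still between calls to the robot, and variables do not carry over. Pictures are saved under pics/ and viewed, and the job is handed in when it is done.

```bash
ls; mkdir -p pics; cat > h.py <<'E'
from plant import robot
import numpy as np, cv2
def shot(name,fn):
    f=robot.grab_frame(name); cv2.imwrite('pics/'+fn+'.png',f['image'][:,:,::-1]); 
    np.savez('pics/'+fn+'.npz',**f); return f
def load(fn): return dict(np.load('pics/'+fn+'.npz'))
def pts(f):
    z=f['range_z']; v,u=np.mgrid[0:480,0:640]
    c=np.stack([(u-f['cx'])/f['fx']*z,(v-f['cy'])/f['fy']*z,z],-1)
    return (c-f['t'])@f['R']
def plane(f,u,v,h):
    d=np.array([(u-f['cx'])/f['fx'],(v-f['cy'])/f['fy'],1.])@f['R']; o=-f['t']@f['R']
    return o+d*(h-o[2])/d[2]
def proj(f,X):
    c=f['R']@np.array(X)+f['t']; return f['fx']*c[0]/c[2]+f['cx'],f['fy']*c[1]/c[2]+f['cy']
E
python3 - <<'E'
from h import *
s=robot.sense(); print(s['t'],s['tcp_pos'],s['tcp_rot'],s['opening'],robot.nose_length)
for n in('scene','side','wrist'):
    f=shot(n,n+'0'); print(n,f['fx'],-f['t']@f['R'],f['R'][2])
E
```

```text
pics
0.0 [ 0.17655007 -0.65090944  0.24121231] [ 3.14154823e+00  2.05275329e-03 -1.30591386e+00] 0.9956089277189876 0.011
scene 470.22631165712414 [0.04266386 0.55672673 0.85702547] [ 0.53664778 -0.45324628 -0.71174221]
side 486.33947972477046 [ 0.4428437  -1.05603614  0.69946853] [ 0.13570353  0.87425038 -0.46612319]
wrist 378.58367029259796 [ 0.24491942 -0.63170072  0.3737401 ] [-0.27247391 -0.07224739 -0.95944686]
```

View pics/scene0.png

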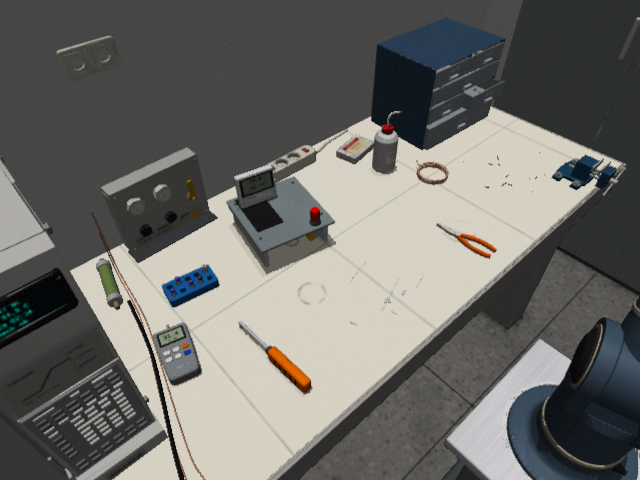

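View pics/side0.png

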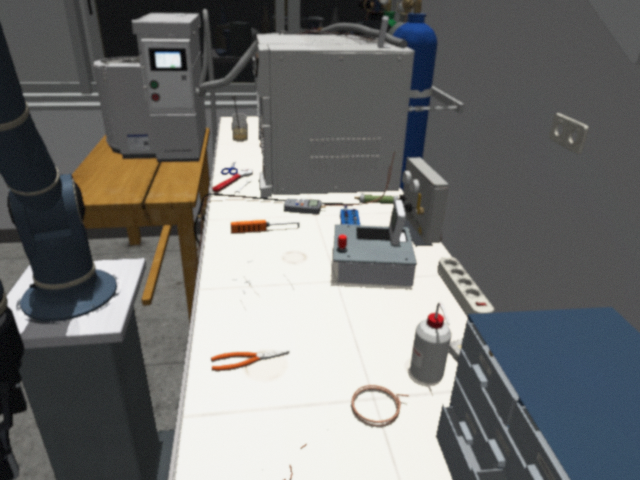

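View pics/wrist0.png

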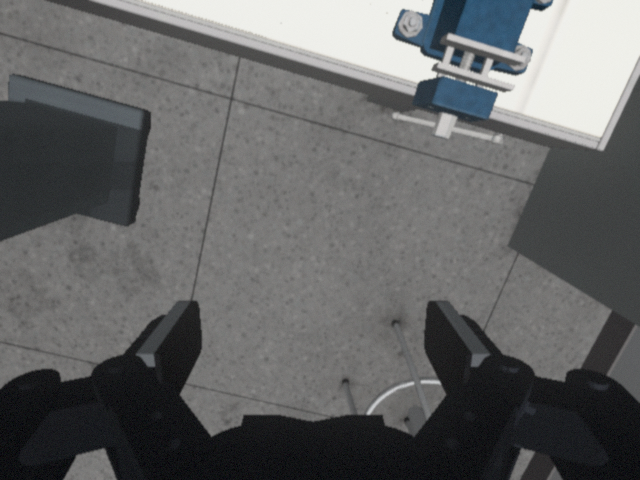

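The scene view shows the riser around (280,225), the red knob at (315,215), the hook's handle at (290,368) with its tip near (240,323), the pliers at (467,240) and the meter at (176,352). In the side view the knob is at (342,242) and the handle at (250,226). The wrist view shows only floor. Next I'll measure the knob, rod and riser.

```bash
cat >> h.py <<'E'
def hsv(f): return cv2.cvtColor(f['image'],cv2.COLOR_RGB2HSV)
def mask(f,kind,roi):
    h=hsv(f); H,S,V=h[...,0].astype(int),h[...,1],h[...,2]
    if kind=='red': m=((H<4)|(H>172))&(S>150)&(V>60)
    if kind=='orange': m=(H>=5)&(H<16)&(S>150)&(V>80)
    if kind=='yellow': m=(H>=17)&(H<32)&(S>120)&(V>60)
    o=np.zeros(m.shape,bool); x0,y0,x1,y1=roi; o[y0:y1,x0:x1]=m[y0:y1,x0:x1]; return o
def ray(f,u,v):
    d=np.array([(u-f['cx'])/f['fx'],(v-f['cy'])/f['fy'],1.])@f['R']; return -f['t']@f['R'],d/np.linalg.norm(d)
def tri(a,b):
    (o1,d1),(o2,d2)=a,b
    s=np.linalg.lstsq(np.stack([d1,-d2],1),o2-o1,rcond=None)[0]
    p,q=o1+s[0]*d1,o2+s[1]*d2; return (p+q)/2,np.linalg.norm(p-q)
E
python3 - <<'E'
from h import *
a,b=load('scene0'),load('side0')
A,B=pts(a),pts(b)
def cen(m): v,u=np.nonzero(m); return u.mean(),v.mean(),m.sum()
for k,r1,r2 in(('red',(290,195,340,240),(325,225,360,260)),('orange',(255,335,325,400),(222,212,275,240))):
    m1,m2=mask(a,k,r1),mask(b,k,r2); c1,c2=cen(m1),cen(m2); print(k,c1,c2,tri(ray(a,*c1[:2]),ray(b,*c2[:2])))
    for P,m in((A,m1),(B,m2)):
        Q=P[m]; print(' depth lo/med/hi',np.percentile(Q,[3,50,97],axis=0).round(3).tolist())
    if k=='orange':
        for P,m in ((A,m1),(B,m2)):
            Q=P[m]; Q=Q[Q[:,2]>.028][:,:2]; c=cv2.minAreaRect((Q*1000).astype(np.float32)); print(c)
# deck top by depth
roi=np.zeros((480,640),bool); roi[150:280,200:350]=1
m=roi&(abs(A[...,2]-.078)<.006); Q=A[m]; r=cv2.minAreaRect((Q[:,:2]*1000).astype(np.float32)); print(len(Q),r,cv2.boxPoints(r).round(0).tolist())
cv2.imwrite('pics/crop.png',cv2.resize(a['image'][150:400,200:350,::-1],None,fx=2.4,fy=2.4,interpolation=cv2.INTER_CUBIC)[:600])
# pole/tip
g=a['image'][310:345,230:270]; cv2.imwrite('pics/tip.png',cv2.resize(g[...,::-1],None,fx=12,fy=12,interpolation=cv2.INTER_CUBIC))
E
```

```text
red (np.float64(314.59090909090907), np.float64(213.11818181818182), np.int64(110)) (np.float64(341.9512195121951), np.float64(240.9878048780488), np.int64(82)) (array([0.67217321, 0.00998889, 0.10500282]), np.float64(0.0017946081155790275))
 depth lo/med/hi [[0.662, 0.004, 0.095], [0.667, 0.015, 0.113], [0.678, 0.022, 0.121]]
 depth lo/med/hi [[0.662, -0.004, 0.093], [0.669, -0.0, 0.111], [0.678, 0.012, 0.122]]
orange (np.float64(289.0374149659864), np.float64(367.29761904761904), np.int64(588)) (np.float64(248.21969696969697), np.float64(225.4659090909091), np.int64(264)) (array([0.43645323, 0.28689271, 0.02055611]), np.float64(0.00227405953619814))
 depth lo/med/hi [[0.383, 0.28, 0.024], [0.43, 0.292, 0.035], [0.484, 0.301, 0.038]]
 depth lo/med/hi [[0.387, 0.272, 0.008], [0.435, 0.278, 0.026], [0.483, 0.284, 0.037]]
((250.04306030273438, 396.27862548828125), (71.0046615600586, 519.5743408203125), 60.052886962890625)
((436.86187744140625, 279.1927795410156), (99.73512268066406, 16.548110961914062), 2.4030990600585938)
3970 ((799.6964111328125, 65.14246368408203), (246.2598114013672, 276.3511962890625), 79.32046508789062) [[641.0, -30.0], [913.0, -81.0], [958.0, 161.0], [687.0, 212.0]]
```

View pics/crop.png

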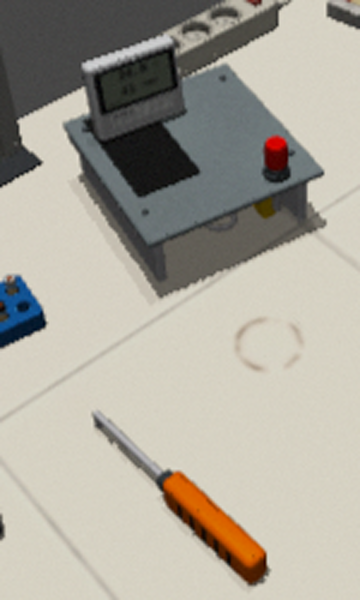

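View pics/tip.png

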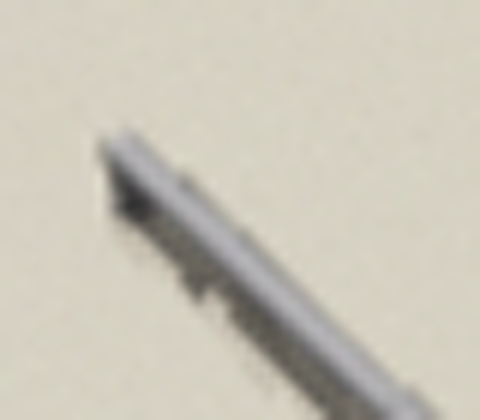

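The crops show the deck's front corners at about (262.5,251) and (334.6,221.7) in scene pixels. The eye is partly visible at about (292.5,244), and the hook end is at about (239.5,323). Next I'll compute the frames.

```bash
python3 - <<'E'
from h import *
a,b=load('scene0'),load('side0')
FL=plane(a,262.5,251,.078);FR=plane(a,334.6,221.7,.078);BL=plane(a,228,203,.078)
print('FL,FR,BL',FL,FR,BL,np.linalg.norm(FL-FR),np.linalg.norm(FL-BL))
e=(FL-FR)[:2]; print('stand yaw',np.arctan2(-e[0],e[1]),np.arctan2(*(BL-FL)[1::-1]))
print('eye front edge',plane(a,292.5,243.7,.021))
print('tip top',plane(a,240,322,.0235))
cv2.imwrite('pics/s2.png',cv2.resize(b['image'][180:300,220:430,::-1],None,fx=3.8,fy=3.8,interpolation=cv2.INTER_CUBIC))
# rod in both: grey
for y in (0,np.pi/2,-np.pi/2):
  for p in([.672,.01,.2],[.672,.01,.108]):
    q=robot.inverse_kinematics(p,[np.pi,0,y]); print(y,None if q is None else np.round(q,2))
E
```

```text
FL,FR,BL [0.67933855 0.16373916 0.078     ] [ 0.64016978 -0.02522615  0.078     ] [0.87257769 0.12752426 0.078     ] 0.1929820756767268 0.19660336820745802
stand yaw -0.20438585544069793 -0.18526078322289635
eye front edge [0.69580321 0.06441413 0.021     ]
tip top [0.5891553  0.29805787 0.0235    ]
0 [ 0.41  0.61 -0.74  1.56  0.44  1.15 -0.42]
0 [ 0.36  0.69 -0.66  1.63  0.49  0.99 -0.46]
1.5707963267948966 [ 0.47  0.65 -0.85  1.55  0.51  1.18  1.09]
1.5707963267948966 [ 0.48  0.76 -0.87  1.63  0.65  1.06  0.99]
-1.5707963267948966 [ 0.26  0.55 -0.5   1.57  0.28  1.1  -1.88]
-1.5707963267948966 [ 0.2   0.63 -0.41  1.64  0.3   0.93 -1.89]
```

View pics/s2.png

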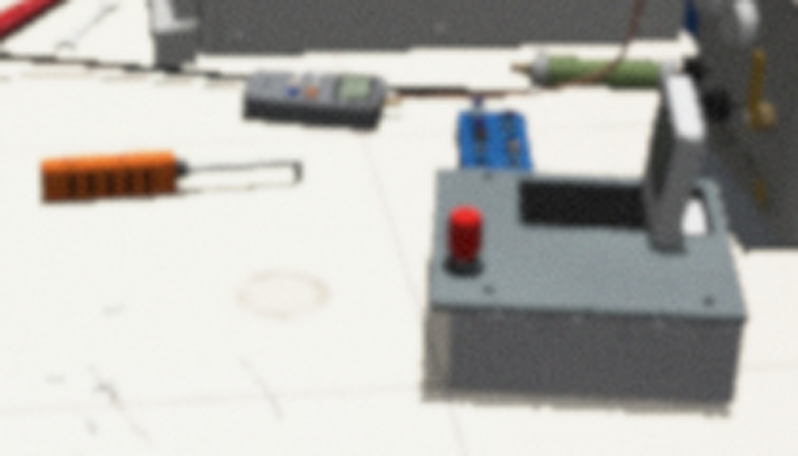

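```bash
python3 - <<'E'
from h import *
yaw=np.pi/2-0.19
robot.goto([.64,.016,.24],[np.pi,0,yaw])
f=shot('wrist','w1')
m=mask(f,'red',(0,0,640,480)); print(m.sum())
v,u=np.nonzero(m); print(u.mean(),v.mean(),[np.percentile(u,[1,99]),np.percentile(v,[1,99])])
s=robot.sense(); print(s['t'],s['tcp_pos'])
a=load('scene0'); m1=mask(a,'red',(290,195,340,240)); v1,u1=np.nonzero(m1)
print(tri(ray(f,u.mean(),v.mean()),ray(a,u1.mean(),v1.mean())))
print(plane(f,u.mean(),v.mean(),.11))
E
```

```text
672
289.40625 298.8065476190476 [array([ 73., 329.]), array([264.  , 478.29])]
3.0583 [0.64013074 0.01480273 0.23985961]
(array([ 0.70815878, -0.01961093,  0.06431659]), np.float64(0.0013846627905221064))
[ 0.68814721 -0.01208248  0.11      ]
```

View pics/w1.png

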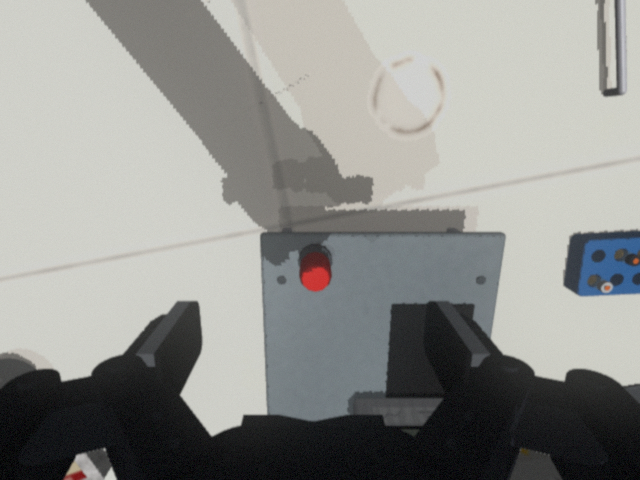

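The wrist view shows the knob around (315,270) and the ledge's corners at (262,233) and (505,233). The red mask also caught an unrelated object at the lower left, so I'll restrict the region.

```bash
python3 - <<'E'
from h import *
f=load('w1'); a=load('scene0'); b=load('side0')
def c(f,r): v,u=np.nonzero(mask(f,'red',r)); return u.mean(),v.mean()
cw,ca,cb=c(f,(280,240,350,310)),c(a,(290,195,340,240)),c(b,(325,225,360,260)); print(cw)
print(tri(ray(f,*cw),ray(a,*ca)),tri(ray(f,*cw),ray(b,*cb)))
P=[plane(f,262,233,.078),plane(f,505,233,.078)]; print(P,np.linalg.norm(P[0]-P[1]), (P[0]+P[1])/2); e=P[1]-P[0]; print(np.arctan2(-e[0],e[1]))
print('top',plane(f,315,281,.12))
E
```

```text
(np.float64(315.6404682274248), np.float64(276.90802675585286))
(array([0.67547966, 0.0096236 , 0.10419175]), np.float64(0.0028460396019810443)) (array([0.67382098, 0.01045901, 0.10506244]), np.float64(0.004840375967367113))
[array([ 0.64168778, -0.02677848,  0.078     ]), array([0.67897772, 0.16544826, 0.078     ])] 0.19581026565951554 [0.66033275 0.06933489 0.078     ]
-0.19160946194377856
top [0.67346377 0.01041719 0.12      ]
```

Knob at (0.6735, 0.010), height 0.104 at mid-knob, as expected. The stand's origin is (0.660, 0.069) with yaw −0.19. Next I'll grip the knob and lift it.

```bash
python3 - <<'E'
from h import *
yaw=np.pi/2-0.19
robot.move_straight([.6735,.010,.16],vel=.25)
print(robot.move_straight([.6735,.010,.103],vel=.12,contact_N=12))
robot.grip(0.0,strength=40)
s=robot.sense(); print(s['t'],s['tcp_pos'],s['opening'],s['wrist_force'])
robot.move_straight([.6735,.010,.131],vel=.06,contact_N=25)
s=robot.sense(); print(s['t'],s['tcp_pos'],s['opening'],s['wrist_force'])
robot.sleep(.3)
robot.grip(0.6)
robot.move_straight([.6735,.010,.2],vel=.2)
f=shot('scene','s3'); g=shot('side','sd3'); s=robot.sense(); print(s['t'],s['tcp_pos'],s['opening'])
cv2.imwrite('pics/s3c.png',np.hstack([cv2.resize(f['image'][150:270,220:360,::-1],None,fx=2.8,fy=2.8),cv2.resize(g['image'][180:300,300:440,::-1],None,fx=2.8,fy=2.8)]))
E
```

```text
False
4.7833 [0.67362379 0.00986568 0.10346137] 0.2637352807650641 [-1.10293709 -0.66419526  2.40777984]
5.4 [0.6736166  0.00985703 0.13189303] 0.2659489675326445 [ 0.25689963 -0.81452276  1.793277  ]
6.6833 [0.6727393  0.00958561 0.19874841] 0.605466065354559
```

View pics/s3c.png

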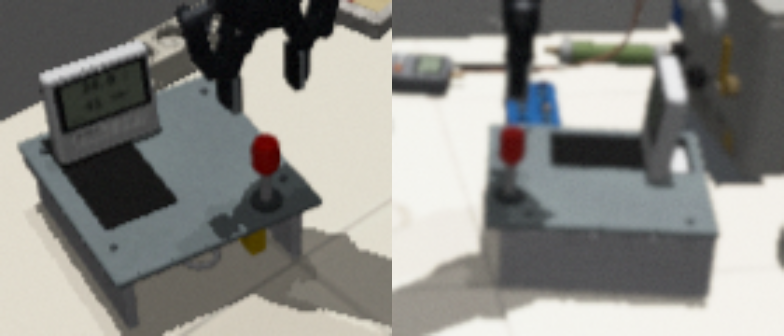

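The bolt stands up with its shaft showing, and the knob is clear in both views. The yellow strike block shows under the ledge. Next I'll look under the ledge with a tilted wrist, then go over the hook.

```bash
python3 - <<'E'
from h import *
from scipy.spatial.transform import Rotation as Ro
ys=-0.19; sx=np.array([np.cos(ys),np.sin(ys),0]); sy=np.array([-np.sin(ys),np.cos(ys),0]); so=np.array([.660,.069,0])
def ori(t):
    z=sx*np.sin(t)+np.array([0,0,-np.cos(t)]); x=sy; y=np.cross(z,x); return Ro.from_matrix(np.stack([x,y,z],1)).as_euler('xyz')
done=False
for t in (.9,.75,.6,.45):
    for d in (-.12,-.15,-.18,-.1):
        p=so+sx*d+np.array([0,0,.13])
        q=robot.inverse_kinematics(p,ori(t))
        if q is not None: print(t,d,np.round(q,2)); done=True; break
    if done: break
p0=so+sx*d+np.array([0,0,.22])
robot.goto(p0,[np.pi,0,np.pi/2+ys]); 
robot.goto(p,ori(t)); shot('wrist','w4'); s=robot.sense(); print(s['t'],s['tcp_pos'],p)
E
```

```text
0.9 -0.1 [-0.12  0.41 -0.43  2.41  2.12  0.79 -1.06]
9.0 [0.56256565 0.08771709 0.13018261] [0.56179958 0.08788589 0.13      ]
```

View pics/w4.png

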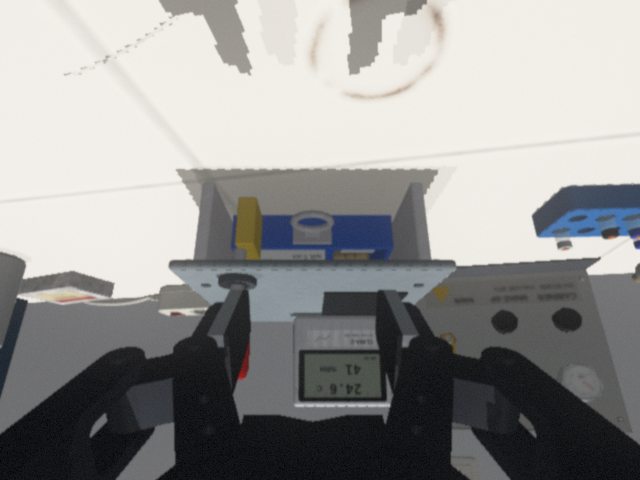

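The image is upside down and looks under the ledge. The blue board's bottom edge is near row 216, the ring is around (312,222), and the yellow block is at (248,225). I'll zoom in.

```bash
python3 - <<'E'
from h import *
f=load('w4'); cv2.imwrite('pics/w4c.png',cv2.resize(f['image'][180:280,220:400,::-1],None,fx=4.4,fy=4.4,interpolation=cv2.INTER_CUBIC))
E
```

```text
(no output)
```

View pics/w4c.png

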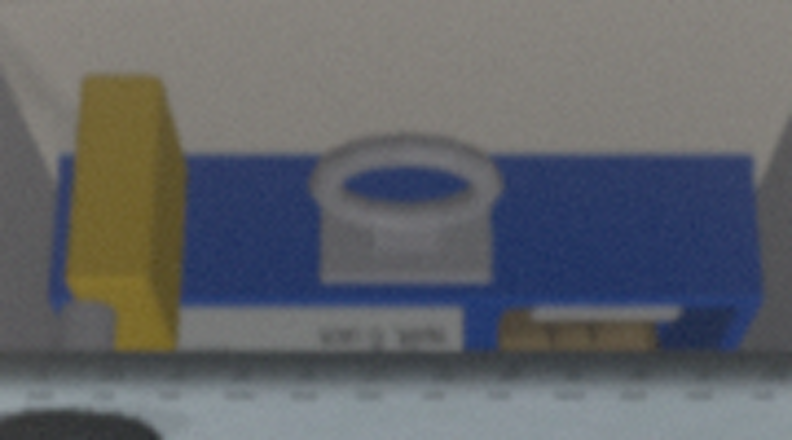

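```bash
python3 - <<'E'
from h import *
f=load('w4'); a=load('scene0'); s3=load('s3')
ys=-0.19; sx=np.array([np.cos(ys),np.sin(ys),0]); sy=np.array([-np.sin(ys),np.cos(ys),0]); so=np.array([.660,.069,0])
S=lambda p:(round((p-so)@sx,4),round((p-so)@sy,4))
c=lambda x,y:(220+x/4.4,180+y/4.4)
for n,x,y,h in(('holeC',405,184,.021),('ringfront',405,135,.024),('bL',755,155,0),('bR',60,155,0),('tL',762,303,.034),('tR',50,303,.034),('holeL',470,184,.021),('holeR',340,184,.021)):
    p=plane(f,*c(x,y),h); print(n,p.round(4),S(p))
for e in ((170,262),(455,262)):
    p=plane(f,*e,.078); print('ledge',p,S(p))
P=pts(f)[219:226,305:320].reshape(-1,3); print(np.median(P,0))
E
```

```text
holeC [0.7081 0.0599 0.021 ] (np.float64(0.0489), np.float64(0.0001))
ringfront [0.681  0.0651 0.024 ] (np.float64(0.0213), np.float64(0.0002))
bL [0.7526 0.1286 0.    ] (np.float64(0.0797), np.float64(0.076))
bR [ 0.724  -0.0196  0.    ] (np.float64(0.0796), np.float64(-0.075))
tL [0.7532 0.1275 0.034 ] (np.float64(0.0805), np.float64(0.075))
tR [ 0.725  -0.0194  0.034 ] (np.float64(0.0805), np.float64(-0.0745))
holeL [0.7105 0.0723 0.021 ] (np.float64(0.0489), np.float64(0.0128))
holeR [0.7057 0.0474 0.021 ] (np.float64(0.0489), np.float64(-0.0126))
ledge [ 0.63020657 -0.01942365  0.078     ] (np.float64(-0.0126), np.float64(-0.0925))
ledge [0.66536898 0.16324391 0.078     ] (np.float64(-0.0125), np.float64(0.0936))
[0.73609751 0.05444857 0.00801929]
```

Board bottom and top edges both give x = 0.080 behind the ledge, with the board 150 mm wide. The hole is 25.4 mm across and centred at stand (0.049, 0), so the eye is at (0.7085, 0.0598). All of this is consistent. Now I'll view the hook from above.

```bash
python3 - <<'E'
from h import *
from scipy.spatial.transform import Rotation as Ro
robot.goto([.50,.12,.24],[np.pi,0,np.pi/2-.1])
robot.goto([.49,.285,.22],[np.pi,0,np.pi/2])
f=shot('wrist','w5'); s=robot.sense(); print(s['t'],s['tcp_pos'])
m=mask(f,'orange',(0,0,640,480)); n,l,st,ce=cv2.connectedComponentsWithStats(m.astype(np.uint8))
for i in range(1,n):
    if st[i,4]>60: print(st[i],ce[i])
E
```

```text
11.375 [0.49030843 0.28395265 0.21949307]
[ 302   81   29  128 2588] [316.80602782 137.22952087]
[443 336  13  10  80] [449.4625 339.7   ]
```

View pics/w5.png

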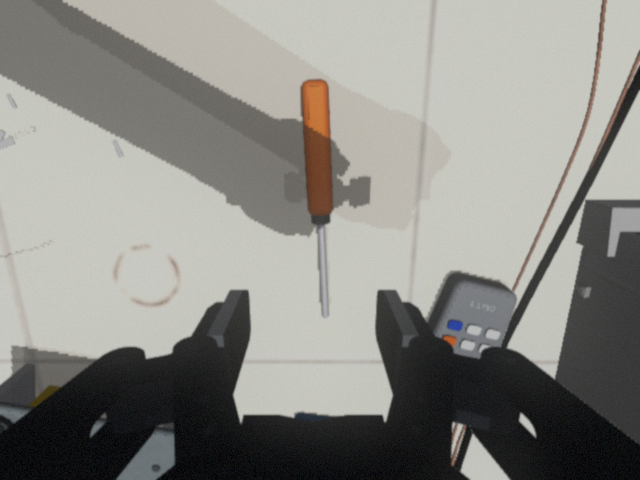

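The wrist view shows the handle from (315,81) to (320,213), the rod end at (325,316), and the meter at (475,320). I'll measure these points.

```bash
python3 - <<'E'
from h import *
f=load('w5'); a=load('scene0'); b=load('side0')
m=mask(f,'orange',(290,60,345,230))
rows=[]
for r in range(85,212,6):
    u=np.nonzero(m[r])[0]; rows.append((r,u.min(),u.max()))
R=np.array(rows,float); Lp=np.array([plane(f,u,r,.036)[:2] for r,u,_ in rows]);Rp=np.array([plane(f,u,r,.036)[:2] for r,_,u in rows])
C=(Lp+Rp)/2; k=np.polyfit(C[:,0],C[:,1],1); print('width',np.linalg.norm(Lp-Rp,axis=1).round(4)[::4],'yaw',np.arctan(k[0]),k)
v=np.nonzero(m.any(1))[0]; print(v.min(),v.max(),plane(f,315,v.min(),.036),plane(f,320,v.max(),.036))
# rod axis: dark/grey columns
for r in (225,250,275,300): 
    row=f['image'][r,300:345].mean(1); u=np.nonzero(row<row.max()-45)[0]+300; print(r,u.min(),u.max(),plane(f,(u.min()+u.max())/2,r,.0235))
print('tip',plane(f,325,316,.0235))
P=pts(f); Q=P[m]; print('depth z',np.median(Q,0), np.median(P[95:200:5,314:320].reshape(-1,3),0))
cv2.imwrite('pics/w5c.png',cv2.resize(f['image'][70:330,280:350,::-1],None,fx=2.3,fy=2.3,interpolation=cv2.INTER_CUBIC))
# height check: triangulate rod end & handle collar between scene & wrist
print('tri tip',tri(ray(f,325,315.5),ray(a,239.7,321.8)))
E
```

```text
Traceback (most recent call last):
ValueError: zero-size array to reduction operation minimum which has no identity
```

```bash
python3 - <<'E'
from h import *
f=load('w5'); a=load('scene0'); b=load('side0')
h=hsv(f); m=np.zeros((480,640),bool); m[60:230,290:345]=((h[...,0]<18)&(h[...,1]>150)&(h[...,2]>40))[60:230,290:345]
rows=[]
for r in range(87,210,6):
    u=np.nonzero(m[r])[0]
    if len(u)>15: rows.append((r,u.min(),u.max()))
Lp=np.array([plane(f,u,r,.036)[:2] for r,u,_ in rows]);Rp=np.array([plane(f,u,r,.036)[:2] for r,_,u in rows])
C=(Lp+Rp)/2; k=np.polyfit(C[:,0],C[:,1],1); print('width',np.linalg.norm(Lp-Rp,axis=1).round(4)[::4],'yaw',np.arctan(k[0]),k)
v=np.nonzero(m.any(1))[0]; print(v.min(),v.max(),plane(f,315,v.min(),.036),plane(f,320,v.max(),.036))
for r in (230,250,275,300): 
    row=f['image'][r,305:340].mean(1); u=np.nonzero(row<np.median(row)-25)[0]+305; print(r,u.min(),u.max(),plane(f,(u.min()+u.max())/2,r,.0235))
print('tip',plane(f,325,316,.0235))
P=pts(f); print('depth z', np.median(P[95:200:5,314:320].reshape(-1,3),0))
print('tri tip',tri(ray(f,325,315.5),ray(a,239.7,321.8)))
# shifted colour crop
cv2.imwrite('pics/w5c.png',cv2.resize(f['image'][70:330,280:350,::-1],None,fx=2.3,fy=2.3,interpolation=cv2.INTER_CUBIC))
E
```

```text
width [0.0179 0.0182 0.0177 0.0172 0.0183] yaw 0.05230964112108423 [0.0523574  0.26639077]
81 210 [0.38289577 0.28713766 0.036     ] [0.48484157 0.29169178 0.036     ]
230 305 318 [0.50580102 0.28441412 0.0235    ]
250 317 326 [0.52465196 0.29353599 0.0235    ]
275 319 327 [0.54906989 0.29511944 0.0235    ]
300 319 328 [0.57447312 0.29581855 0.0235    ]
tip [0.59127279 0.29741433 0.0235    ]
depth z [0.43107636 0.28847946 0.03683646]
tri tip (array([0.59195489, 0.29744416, 0.02083533]), np.float64(0.0003516363727848568))
```

View pics/w5c.png

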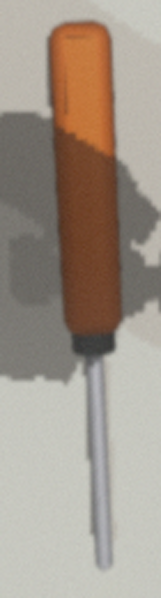

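Hook: handle middle is about (0.434, 0.289) with yaw 0.053, and its top is at 0.0368 by depth. The tip axis is at (0.588, 0.297), and the triangulated rod-end height of 0.021 is close to the expected 0.0235. I'll grasp it at x = 0.438.

```bash
python3 - <<'E'
from h import *
yaw=np.pi/2+.053
p=[.438,.2893]
robot.goto(p+[.12],[np.pi,0,yaw])
print(robot.move_straight(p+[.017],vel=.12,contact_N=12))
robot.grip(0.0,strength=90)
s=robot.sense(); print(s['t'],s['tcp_pos'],s['tcp_rot'],s['opening'],s['wrist_force'])
robot.move_straight(p+[.11],vel=.15)
f=shot('wrist','w6'); g=shot('side','sd6');a=shot('scene','s6'); s=robot.sense(); print(s['t'],s['tcp_pos'],s['opening'],s['wrist_force'])
cv2.imwrite('pics/c6.png',np.hstack([cv2.resize(g['image'][160:260,200:330,::-1],None,fx=3,fy=3),cv2.resize(a['image'][270:370,210:340,::-1],None,fx=3,fy=3)]))
E
```

```text
False
13.2833 [0.4384454  0.28964981 0.0178645 ] [ 3.14021917e+00 -3.93032621e-04  1.62362069e+00] 0.24018087466492033 [-0.40773897 -0.91283736  6.22548286]
14.2 [0.43742382 0.28872279 0.10885555] 0.24307617653408847 [-0.16831201  0.04055804 -0.55268297]
```

View pics/w6.png

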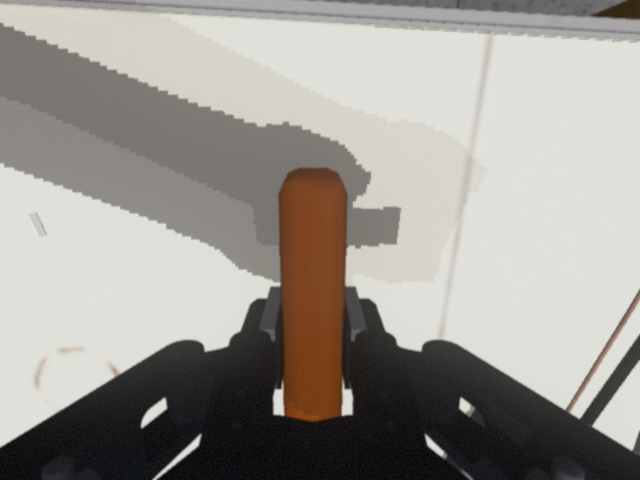

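View pics/c6.png

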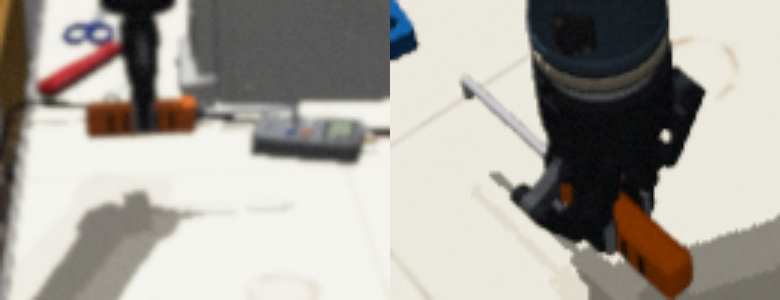

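The handle is held level. In the scene view the rod end is at about (234,296). Next I'll move in front of the ledge and measure the tip with both fixed cameras.

```bash
cat >> h.py <<'E'
ys=-0.1905; sx=np.array([np.cos(ys),np.sin(ys),0]); sy=np.array([-np.sin(ys),np.cos(ys),0]); so=np.array([.660,.069,0])
L=.150
def tcp(x,y,ztip):  # tip at stand x,y ; tip bottom height
    return so+sx*(x-L)+sy*y+np.array([0,0,ztip+.0179])
S=lambda p:(((p-so)@sx).round(4),((p-so)@sy).round(4))
E
python3 - <<'E'
from h import *
a=load('s6'); p=plane(a,234.3,295.7,.1145); print('rod end now',p)
robot.goto(tcp(-.05,0,.10),[np.pi,0,np.pi/2+ys])
robot.move_straight(tcp(-.05,0,.033),vel=.15)
s=robot.sense(); print(s['t'],s['tcp_pos'],tcp(-.05,0,.033),s['tcp_rot'])
a=shot('scene','s7');b=shot('side','sd7')
u,v=proj(a,so+sx*-.05+np.array([0,0,.0565])); print(u,v); u2,v2=proj(b,so+sx*-.05+np.array([0,0,.0565])); print(u2,v2)
cr=lambda f,u,v:cv2.resize(f['image'][int(v)-35:int(v)+35,int(u)-45:int(u)+45,::-1],None,fx=4.4,fy=4.4,interpolation=cv2.INTER_CUBIC)
print(int(u)-45,int(v)-35,int(u2)-45,int(v2)-35)
cv2.imwrite('pics/c7.png',np.hstack([cr(a,u,v),cr(b,u2,v2)]))
E
```

```text
rod end now [0.58900916 0.29828252 0.1145    ]
15.5667 [0.46379249 0.10837805 0.0512376 ] [0.46361806 0.10686997 0.0509    ] [ 3.14137133e+00 -1.16399677e-03  1.38259451e+00]
310.4725233495396 255.36547420708823
314.4100245128234 245.44859574209028
265 220 269 210
```

View pics/c7.png

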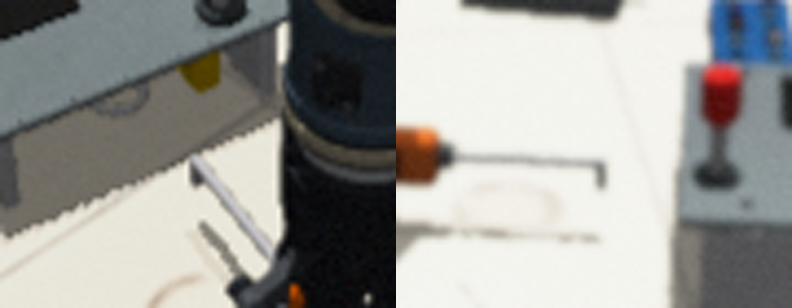

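View pics/s7.png

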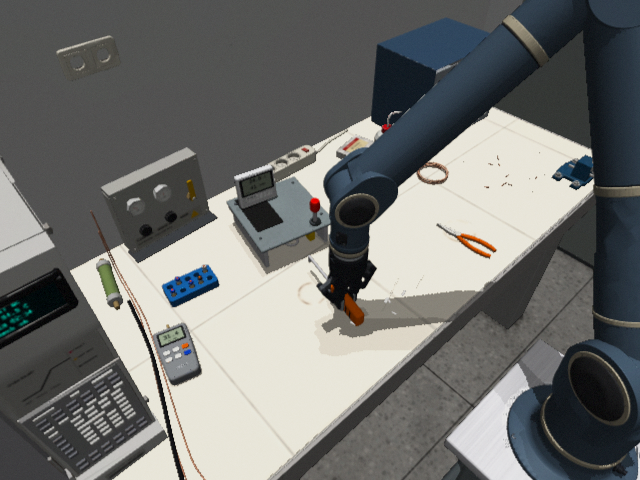

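```bash
python3 - <<'E'
from h import *
a,b=load('s7'),load('sd7')
for n,p,q in(('corner',(309.5,255.5),(315.7,246.6)),('bottom',(309.5,261.5),(315.3,252.5))):
    X,e=tri(ray(a,*p),ray(b,*q)); print(n,X,e,S(X))
# eye seen in scene: ring visible part crop (95..150, bottom ~118)
print(S(plane(a,265+122/4.4,220+116/4.4,.018)))
E
```

```text
corner [0.61455643 0.0782856  0.05288529] 0.0001848387012204943 (np.float64(-0.0464), np.float64(0.0005))
bottom [0.61390008 0.07949458 0.03366391] 0.00016192808660427235 (np.float64(-0.0473), np.float64(0.0016))
(np.float64(0.0303), np.float64(0.0049))
```

Triangulation puts the tip bottom at z 0.034 (expected 0.033), and the tip axis at stand (−0.050, +0.001). The ring's front edge at x = 0.030 also agrees. Next I'll insert and lower.

```bash
python3 - <<'E'
from h import *
print(robot.move_straight(tcp(.049,-.001,.033),vel=.12,contact_N=8))
s=robot.sense(); print(s['t'],s['tcp_pos']-tcp(.049,0,.033),s['wrist_force'])
print(robot.move_straight(tcp(.049,-.001,.012),vel=.06,contact_N=6))
s=robot.sense(); print(s['t'],s['tcp_pos']-tcp(.049,0,.012),s['wrist_force'])
a=shot('scene','s8');b=shot('side','sd8')
cv2.imwrite('pics/c8.png',np.hstack([cv2.resize(f['image'][y:y+80,x:x+90,::-1],None,fx=4.4,fy=4.4,interpolation=cv2.INTER_CUBIC) for f,x,y in((a,255,200),(b,280,205))]))
E
```

```text
False
16.6417 [-1.07350666e-03 -7.53970226e-04 -8.15229004e-05] [-0.14803492 -0.38852044 -2.01572489]
False
17.1417 [-0.00049367 -0.00087968 -0.00045949] [-0.44074451  0.95459361 -1.87265954]
```

View pics/c8.png

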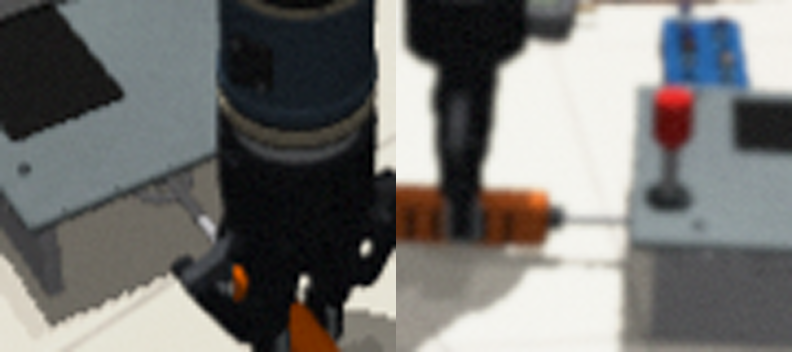

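No contact on the way down, and the scene shows the rod at the ring. Next I'll pull slowly with a force guard.

```bash
python3 - <<'E'
from h import *
for x in (.015,-.064):
    r=robot.move_straight(tcp(x,-.001,.012),vel=.05,contact_N=20)
    s=robot.sense(); print(r,s['t'],S(s['tcp_pos']+sx*L),s['wrist_force'])
    if r: break
robot.sleep(.2)
a=shot('scene','s9');b=shot('side','sd9')
cv2.imwrite('pics/c9.png',np.hstack([cv2.resize(f['image'][y:y+80,x:x+90,::-1],None,fx=4.4,fy=4.4,interpolation=cv2.INTER_CUBIC) for f,x,y in((a,255,210),(b,280,205))]))
E
```

```text
False 18.075 (np.float64(0.0147), np.float64(-0.0011)) [ 0.65613354  0.7642056  -2.38830591]
False 19.8083 (np.float64(-0.0639), np.float64(-0.001)) [ 0.59584735 -0.02583149 -2.82042387]
```

View pics/c9.png

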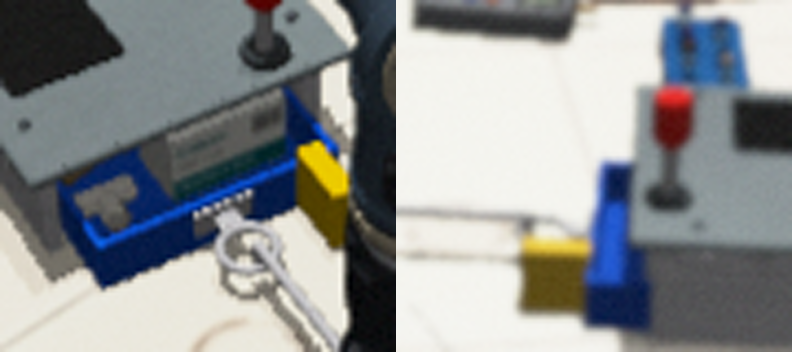

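The tray is out. Board and eye stand ahead of the ledge with the hook in the ring at about crop (262,250), and the carton is upright. I'll check the board's position and unhook.

```bash
python3 - <<'E'
from h import *
a=load('s9')
for u,v in((100,250),(335,148)): print('board',S(plane(a,255+u/4.4,210+v/4.4,.034)))
robot.move_straight(tcp(-.057,-.001,.012),vel=.05,contact_N=10)
print(robot.move_straight(tcp(-.057,-.001,.045),vel=.08,contact_N=10))
s=robot.sense(); print(s['t'],S(s['tcp_pos']+sx*L),s['wrist_force'])
robot.move_straight(tcp(-.062,-.001,.10),vel=.15)
a=shot('scene','s10');b=shot('side','sd10')
cv2.imwrite('pics/c10.png',np.hstack([cv2.resize(f['image'][y:y+80,x:x+90,::-1],None,fx=4.4,fy=4.4,interpolation=cv2.INTER_CUBIC) for f,x,y in((a,255,210),(b,280,205))]))
E
```

```text
board (np.float64(-0.0237), np.float64(0.0737))
board (np.float64(-0.0242), np.float64(-0.073))
False
20.9583 (np.float64(-0.057), np.float64(-0.0013)) [ 0.14168426 -0.17769654 -2.40968518]
```

View pics/c10.png

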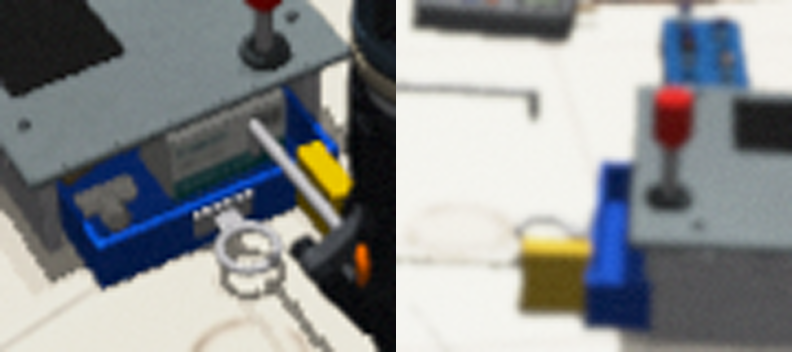

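The rod is free of the ring, and the board's face is 24 mm ahead of the ledge. I'll lay the rod back where it was picked up.

```bash
python3 - <<'E'
from h import *
p=[.438,.2893]
robot.goto(p+[.11],[np.pi,0,np.pi/2+.053])
print(robot.move_straight(p+[.03],vel=.15,contact_N=10))
print(robot.move_straight(p+[.0175],vel=.03,contact_N=5))
s=robot.sense(); print(s['t'],s['tcp_pos'],s['wrist_force'])
robot.grip(.5); robot.sleep(.2)
robot.move_straight(p+[.16],vel=.15)
robot.goto([.40,.2,.24],[np.pi,0,np.pi/2]) if robot.inverse_kinematics([.40,.2,.24],[np.pi,0,np.pi/2]) is not None else None
shot('scene','s11'); f=shot('side','sd11'); print(robot.sense()['t'])
E
```

```text
False
True
23.4583 [0.43816355 0.28922395 0.017871  ] [ 0.06966908 -0.56930949  4.27498785]
25.7667
```

View pics/s11.png

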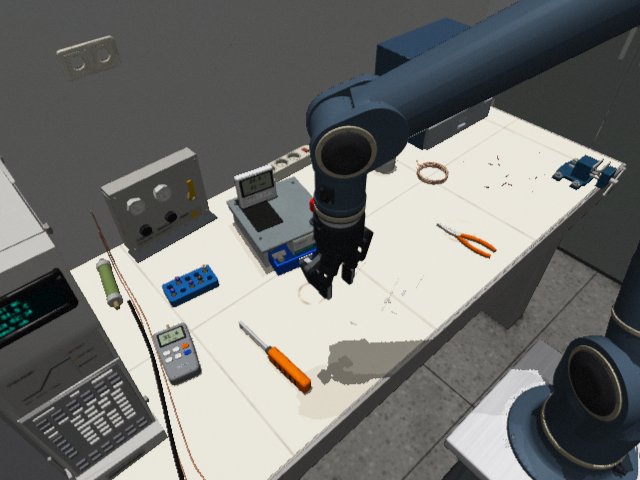

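View pics/sd11.png

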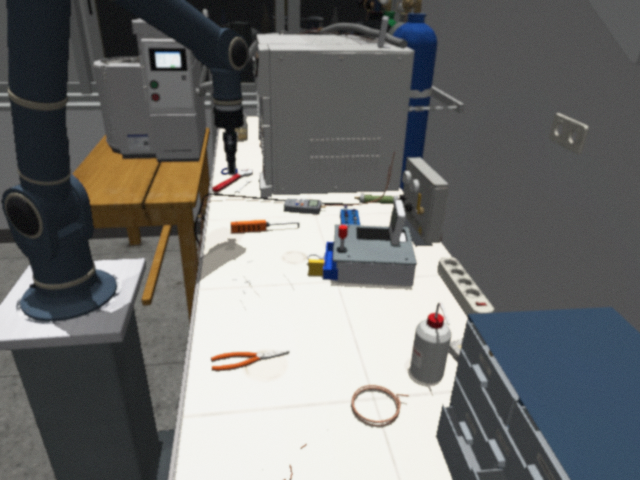

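The rod lies back at (289,367) and (240,323), the same pixels as at the start. The pliers, at (467,240), and the meter, at (176,352), are where they were. In the side view the knob is up and the tray is out. I'll hand the job in.

```bash
python3 - <<'E'
from h import *
robot.close_job()
E
```

```text
the job is handed in; nothing more can be done
```

I finished the job and handed it in at about 26 s of the 58 s allowed; no verdict was reported.

- **Bolt:** I pulled it up about 28 mm by the arm's own travel. It still stood up in the last side view.
- **Hooking:** The hook's tip went into the eye, about 49 mm behind the ledge, with no contact on the way down.
- **Tray:** I drew it out slowly. The board's face measured 24 mm ahead of the ledge at both ends, after the pull and before unhooking.
- **Carton:** It stood upright in the close-up taken after unhooking.
- **Rod:** It came off the ring without contact. I laid it back where it started, well clear of the tray, and it appears at the same pixels as at the start.
- **Bystanders:** The pliers and flow meter show no visible shift in the final view.

**Checks:** My measured points agreed with the given sizes to within about 3 mm. The first wrist-camera reading of the knob was wrong because the colour mask also caught another red object. I narrowed the mask and measured again before moving. In the last scene picture the arm covered part of the tray, so for the tray and carton I relied on the close-up after unhooking, plus the last side view for the tray.

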